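Close the fuse box on the assembly slide

ROBOT

A 6-joint arm with a two-finger parallel gripper is mounted at the origin on the work surface. World frame = base frame: x ahead of the robot, y to its left, z up, the work surface at z = 0. Lengths are in m, angles in degrees, forces in N, time in s.
With the tool pointing down it reaches from about 0.325 to 1 m from the base axis. Payload 5.1 kg.
Tool frame: the origin (TCP) lies between the finger pads; the fingertips stand 22 mm ahead of it and the grasp point (between the pads) lies 3 mm ahead of it; z points along the fingers, x is the direction in which the jaws open and shut, and the axes are right-handed (so a half turn about z gives the same grasp; the last joint's range is limited). The gripper opens to 85 mm and grips with 20 to 120 N. Pads are 22 mm wide; open, the fingers measure 114 mm over their backs; the gripper's body (76 mm by 85 mm) begins 54 mm behind the grasp point. The pads swing forward as they close: fully open they stand 13 mm farther back than shut.
Start: joints at [68.205, 7.093, 94.555, -0, 78.352, -4.733], TCP at [0.191, 0.621, 0.253] pointing down, gripper open.
Joint ranges: [-149.61, 149.61], [-58.7, 133.49], [1.44, 155.28], [-77.14, 257.14], [18.33, 153.61], [-166.67, 166.67]. Speed limits (degrees/s): [147.25, 147.25, 180, 180, 180, 180].

INTERFACE

Orientations are given as [roll, pitch, yaw] about the fixed x, y, z axes, in that order (R = Rz(yaw) Ry(pitch) Rx(roll)).
In Python, from station import arm, imaging, order gives the robot as it stands. The module is installed in compiled form; this text tells all that it offers.
- The arm moves only by the shell command python3 -m pendant 'ROWS' [FORCE]. ROWS is JSON, a list of rows, each a list of 7 numbers: the finger opening in mm, from 0 to 85.4, then the shift along the tool's x, y, z in mm, then the turn, a rotation vector about the tool's x, y, z in degrees. A call has 1 to 8 rows; each row is the pose to reach, as a shift and turn from the pose commanded when the call began, along the tool's axes at that moment; what a row does not reach only later rows make up. A row lasts 1/10 s, in which the tool goes at most 50 mm and 8.59 degrees, less where a joint would pass 70% of its speed; a pose out of reach is approached as far as the arm can. A call with a gripper value outside its range is refused whole. The fingers move at their own pace and stop on an object; FORCE is the grip in N (left out, the last holds). Time passes only in rows, so rows that repeat a pose let the fingers close. It gives the time, the measured TCP pose, the force and the opening at its end, in the units of the state.
- arm.state(): the state, without advancing time (a new reading comes with each control period).
- imaging.read_camera(name): name is "side" or "top" or "wrist"; returns the picture (384x512x3 uint8, blue, green, red); there is no depth.
- imaging.camera_params(name): a dict with "intrinsics" (3x3 intrinsics, pixels), "camera_from_world" (4x4, takes a point from world to camera coordinates). Camera axes: x right, y up, looking along -z (the intrinsics and any distortion apply to the point x, -y, -z); pixel columns grow to the right and rows downward; lengths in m; the calibration is good to about 2 mm. A picture is of the moment at which its call begins: read the wrist's pose just before it. camera_params takes no time and is no camera call; for the wrist camera it gives the pose at the moment of the call.
- order.sign_off(): hands the job in, once; it reports no verdict.
The state is a dict: "time_s": time; "joint_positions": joint angles; "qd": joint speeds; "joint_torque": joint torques, N m; "tool_pos": TCP position; "eef_rot": TCP orientation; "ft_force": force on the tool from outside, world axes, zero at the start; "wrist_torque": the same for the moment, N m; "grip_width": opening from 0.0 (shut) to 1.0 (fully open).
Only numpy, scipy, OpenCV 4.12 (cv2) and the standard library are available. Lean on these libraries where they do the work, as an engineer would, in place of code of your own. Each camera call takes 0.05 s, during which the arm holds its last target. There are 200 camera calls.

TASK

Slide the carrier along its rail until the spring plunger drops into the notch in its side. Then fit the loose cover on the open fuse box that the carrier holds, and press it down past the hard point until both clips snap over its edges and it is fully home. Do not let up after the snap: finish while still pressing firmly down on the cover (some 10 to 20 N), and leave the can, the tape roll and the screwdriver alone.

Things in the scene. Friction and masses are not known exactly. Their poses are not given: they have to be found in the camera images.
- carrier (a joint): Travel of the aluminium carrier along its rail, m: 0 at the rail's right-hand end as the robot sees it, growing to the left (+y of the rail), far stop at 0.25. At 0.190, its station, the plunger drops into the notch in its far edge. It stays where it is left; sliding takes about 2 N, passing the plunger up to 10 N. Slab 100 mm across the rail, 190 along it, top 34 mm above the bench.
- peg_top (a point): Centre of the top of the carrier's upright steel towing peg, 14 mm in diameter, 46 mm tall above the slab, at the slab's trailing end; its top is 80 mm above the bench. x axis across the rail, y along it in the direction of travel. Grip it or push it along y. It stands 105 mm behind the middle of the fuse box.
- station (a point): Fixed point of the rail: where the origin of seat lies when the carrier is at its station, 45 mm above the bench. y axis: direction of travel; x axis: across the rail, away from the robot. The plunger's dark steel bracket, 46 mm high, stands beside the rail on the far side, 30 mm short of this point along y.
- seat: The two grey ledges inside the open black fuse box on the carrier; the cover comes to rest on them. Origin: middle of the box at ledge height, 45 mm above the bench; x across the rail (box 64 mm outside, 56 inside), y along the rail (84 outside, 76 inside), z up. The box's rim is 15 mm above the origin.
- clip_near_top (a point): Middle of the top of the near (-x) spring clip of the box, 34 mm above the seat's origin; the far clip mirrors it. Each is 30 mm wide along y, with an inward barb that laps 2.5 mm over the edge of the seated cover. The barbs bear on the cover from about 10 mm above home; the push needed grows to some 8 to 15 N about 5 mm above home, then drops suddenly; press on to 0 mm.
- cover: The loose black plastic cover, about 60 g, lying plug-down on the bench. Origin: centre of the plug's underside; z up. Plug 53 mm (x) by 73 (y), 16 high, its lower 8 mm tapered; above it a plate 64 by 84, 3 thick. It fits the box either way round, its x across the rail and y along it. Fully home, its origin coincides with that of seat.
- cover_grip (a point): Centre of the top of the grip block in the middle of the cover, 49 mm above the cover's origin. The block is 40 mm (x) by 28 mm (y) and stands 30 mm above the plate. Grip it across its 28 mm (along y), so that the fingers stay clear of the clips.
- can: Bystander: upright grey can, 60 mm in diameter, 170 mm high; origin at the centre of its base. Leave it alone.
- tape: Bystander: roll of black tape lying flat, 90 mm in diameter, 24 mm high; origin at the centre of its underside. Leave it alone.
- driver: Bystander: screwdriver lying on the bench at the right of the rail; origin under its middle, long axis x. Leave it alone.
Not all that is in view belongs to the job. What is meant by the cover is not blue, orange or yellow, and is the smaller of those in its own colour.

How it is judged (in metres and radians):
On the way, in this order (a step that is already met when the one before it is completed fails the run):
1. the carrier stands in its station detent, the cover not yet snapped on (value of joint carrier between 0.186 and 0.194 m and velocity of joint carrier between -0.01 and 0.01 m/s and not (z of cover in the frame of seat between -0.003 and 0.002 m and horizontal distance between cover and seat below 0.005 m and angle between the z axis of cover and the z axis of seat, either way round below 0.07 rad)), for 0.2 s.
2. the cover is snapped home on the box at the station (value of joint carrier between 0.186 and 0.194 m and z of cover in the frame of seat between -0.003 and 0.002 m and horizontal distance between cover and seat below 0.005 m and angle between the z axis of cover and the z axis of seat, either way round below 0.07 rad), for 0.2 s.
At the end, for the whole second after the job is handed in: The carrier is at its station (joint 0.190 within 4 mm), the cover is home on the ledges (no more than 2 mm high, within 5 mm sideways, level within 4 degrees) and still, and the robot still presses it down on the ledges with more than 5 N through the last second (all of step 2 and contact force between cover and seat above 5 N and contact force between any of the fingers, the arm and cover above 2 N and linear speed of cover below 0.02 m/s); the arm keeps its last pose, push and grip.
It fails at once if the can was shifted by more than 30 mm (distance of can from where it was at the start of the episode above 0.03 m).
It fails at once if the tape roll was shifted by more than 30 mm (distance of tape from where it was at the start of the episode above 0.03 m).
It fails at once if the screwdriver was shifted by more than 30 mm (distance of driver from where it was at the start of the episode above 0.03 m).
It also fails if it takes over 58 s, if anything falls off the work surface, if the arm or the gripper's body presses on something with over 40 N, if the wrist force passes 120 N, or if a joint passes its speed limit or range.

## Working session

There is one attempt and no reset: what is moved stays moved. The work goes in short steps, Python scripts to look and compute and a shell command to move; the robot and the scene stay as the last step left them, time stands still between calls to the robot, and variables do not carry over. Pictures are saved under pics/ and viewed, about 8 in all and at most 12, crops included, and the job is handed in when it is done.

```bash
mkdir -p pics; cat > h.py <<'E'
import numpy as np, cv2
from station import arm, imaging, order
def cam(n):
    p=imaging.camera_params(n); return np.array(p["intrinsics"]),np.array(p["camera_from_world"]),p
def ray(n,u,v,z,c=None):
    K,T,_=c or cam(n)
    d=np.linalg.inv(K)@[u,v,1]; d=np.array([d[0],-d[1],-d[2]])
    R=T[:3,:3];o=-R.T@T[:3,3];w=R.T@d
    return o+w*(z-o[2])/w[2]
def proj(n,P,c=None):
    K,T,_=c or cam(n)
    q=T[:3,:3]@np.array(P)+T[:3,3]; p=K@[q[0],-q[1],-q[2]]; return p[:2]/p[2]
E
python3 - <<'E'
from h import *
s=arm.state();print(s)
a=imaging.read_camera("top");b=imaging.read_camera("side")
cv2.imwrite("pics/top.png",a);cv2.imwrite("pics/side.png",b)
for n in("top","side"):
    print({k:v for k,v in cam(n)[2].items()})
E
```

```text
{'time_s': 0.0, 'joint_positions': array([ 6.82052448e+01,  7.13350036e+00,  9.46359090e+01,  1.12674519e-03,
        7.83549250e+01, -4.73184858e+00]), 'qd': array([-0.02361517, -0.02664767, -0.08127129,  0.01886239, -0.00939945,
       -0.01893831]), 'joint_torque': array([-2.08730671e-03, -4.23603880e+01, -3.65448976e+01, -2.49510213e-04,
        6.76833050e-03,  2.48574537e-05]), 'tool_pos': array([0.19051796, 0.62083285, 0.2520341 ]), 'eef_rot': array([-1.79988644e+02,  1.23819585e-01,  7.29368770e+01]), 'ft_force': array([-0.6640627 , -0.25247908,  0.44222299]), 'wrist_torque': array([-0.03977347, -0.03068552,  0.00670003]), 'grip_width': 0.9983011324379585}
{'intrinsics': array([[452.49962701,   0.        , 260.94144993],
       [  0.        , 452.49962701, 196.24106167],
       [  0.        ,   0.        ,   1.        ]]), 'camera_from_world': array([[-0.00309273, -0.99995363, -0.00912025, -0.00510293],
       [ 0.99167717, -0.00424078,  0.1286795 , -0.51893326],
       [-0.12871221, -0.00864638,  0.99164429, -1.12466665],
       [ 0.        ,  0.        ,  0.        ,  1.        ]])}
{'intrinsics': array([[472.32817155,   0.        , 249.48655236],
       [  0.        , 472.32817155, 190.43404151],
       [  0.        ,   0.        ,   1.        ]]), 'camera_from_world': array([[ 0.7216888 , -0.69198769,  0.01784095, -0.38559984],
       [ 0.45458257,  0.4932161 ,  0.74168225, -0.29137705],
       [-0.52203444, -0.52715359,  0.67051409, -1.00165511],
       [ 0.        ,  0.        ,  0.        ,  1.        ]])}
```

View pics/top.png

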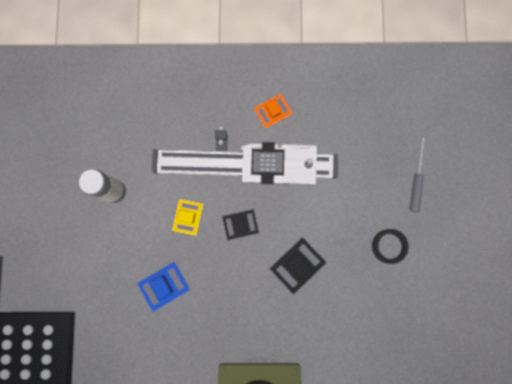

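View pics/side.png

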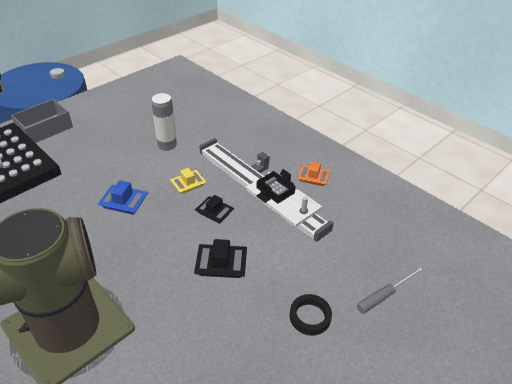

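The top view shows the small black cover at about (240,224), a larger black one at (298,265), the box at (268,161), the peg at (309,163) and the plunger bracket at (221,137). The side view agrees with this.

```bash
python3 - <<'E'
from h import *
a=cv2.imread("pics/top.png");c=cam("top")
g=a.max(2)
def blob(mask,box):
    x0,y0,x1,y1=box;m=np.zeros_like(mask);m[y0:y1,x0:x1]=mask[y0:y1,x0:x1]
    cs,_=cv2.findContours(m,cv2.RETR_EXTERNAL,cv2.CHAIN_APPROX_NONE);return max(cs,key=cv2.contourArea)
d=(g<60).astype(np.uint8)
for nm,box,z in(("cover",(215,203,268,245),.019),("big",(265,232,332,298),.019)):
    k=blob(d,box);r=cv2.minAreaRect(k);P=np.array([ray("top",*p,z,c) for p in cv2.boxPoints(r)])
    e=P[1]-P[0],P[2]-P[1];print(nm,r,P.mean(0),[ (np.linalg.norm(x)*1e3,np.degrees(np.arctan2(x[1],x[0]))) for x in e])
w=(g>150).astype(np.uint8)
for nm,box,z in(("slab",(243,140,318,190),.034),("rail",(150,140,345,190),.02)):
    k=blob(w,box);r=cv2.minAreaRect(k);P=np.array([ray("top",*p,z,c) for p in cv2.boxPoints(r)])
    e=P[1]-P[0],P[2]-P[1];print(nm,r,P.mean(0),[ (np.linalg.norm(x)*1e3,np.degrees(np.arctan2(x[1],x[0]))) for x in e])
pk=ray("top",309,163,.08,c);print("peg",pk,"seat",ray("top",268,161,.06,c),"bracket",ray("top",221,132,.046,c))
cv2.imwrite("pics/topz.png",cv2.resize(a[110:250,145:345],None,fx=4,fy=4,interpolation=cv2.INTER_CUBIC))
E
```

```text
cover ((240.05882263183594, 224.26466369628906), (21.801513671875, 29.068683624267578), 77.47119140625) [0.44842502 0.04705121 0.019     ] [(np.float64(74.93238369135084), np.float64(-77.64089543296112)), (np.float64(56.21135264747022), np.float64(-167.55926927809398))]
big ((297.2500305175781, 265.2500305175781), (33.23401641845703, 43.84062194824219), 45.0) [ 0.34393118 -0.09861339  0.019     ] [(np.float64(111.65980290854465), np.float64(-45.59037194685567)), (np.float64(83.801144805803), np.float64(-135.43386632040028))]
slab ((295.91607666015625, 163.68487548828125), (43.04148864746094, 40.54270935058594), 1.7899105548858643) [ 0.60349337 -0.09751873  0.034     ] [(np.float64(106.59476389785982), np.float64(-2.154186509732825)), (np.float64(111.6262050155455), np.float64(-92.14235925853512))]
rail ((209.0, 162.5), (39.0, 104.0), 90.0) [0.61060342 0.12894852 0.02      ] [(np.float64(274.09317732742295), np.float64(-90.30850444365477)), (np.float64(103.84386171758995), np.float64(179.82183763710196))]
peg [ 0.5953974  -0.12672434  0.08      ] seat [ 0.60514678 -0.02535004  0.06      ] bracket [0.68494498 0.09546447 0.046     ]
```

View pics/topz.png

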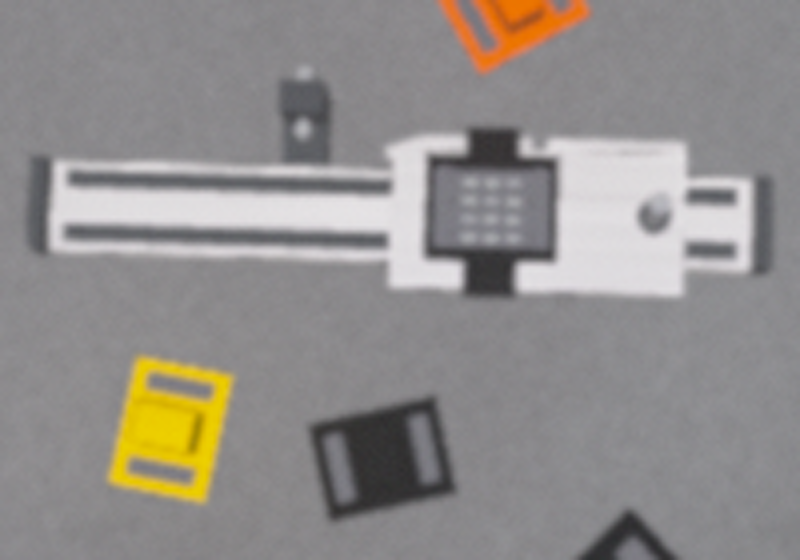

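```bash
cat >> h.py <<'E'
from scipy.spatial.transform import Rotation as Ro
def go(p,yaw):
    s=arm.state();R=Ro.from_euler("xyz",s["eef_rot"],degrees=True)
    G=Ro.from_euler("xyz",[180,0,yaw],degrees=True)
    print("shift mm",np.round(R.inv().apply(np.array(p)-s["tool_pos"])*1e3,1),"turn",np.round((R.inv()*G).as_rotvec(degrees=True),2))
E
python3 - <<'E'
from h import *
go([.597,-.128,.22],88)
c=cam("top")
A=ray("top",145+42/4,110+205/4,.02,c);B=ray("top",145+762/4,110+225/4,.02,c);print(A,B,np.degrees(np.arctan2(*(A-B)[[1,0]])))
print(cam("wrist")[2])
E
```

```text
shift mm [-596.6  608.3   33.2] turn [ -0.02   0.11 -15.06]
[0.61434422 0.26924367 0.02      ] [ 0.59870651 -0.20160037  0.02      ] 88.09778719386168
{'intrinsics': array([[345.76132313,   0.        , 254.56614513],
       [  0.        , 345.76132313, 190.79991844],
       [  0.        ,   0.        ,   1.        ]]), 'camera_from_world': array([[ 0.29381186,  0.95586268, -0.00106023, -0.64903682],
       [-0.9147217 ,  0.28084374, -0.29053572,  0.0374355 ],
       [-0.27741449,  0.08633265,  0.95686356, -0.37788625],
       [ 0.        ,  0.        ,  0.        ,  1.        ]])}
```

```bash
python3 -m pendant '[[85,-140,143,0,0,0,-7],[85,-280,286,0,0,0,-15],[85,-420,429,0,0,0,-15],[85,-597,608,0,0,0,-15],[85,-597,608,0,0,0,-15],[85,-597,608,0,0,0,-15],[85,-597,608,0,0,0,-15],[85,-597,608,0,0,0,-15]]' 40 ; python3 -c "
from h import *
go([.597,-.128,.22],88)"
```

```text
time_s: 0.9
tool_pos: [0.3817, 0.2678, 0.253]
eef_rot: [180.0, 0.0, 88.0]
ft_force: [0.5, -0.3, 0.0]
grip_width: 0.995
shift mm [-387.9  229.2   33. ] turn [ 0.    0.   -0.04]
```

```bash
python3 -m pendant '[[85,-388,229,33,0,0,0],[85,-388,229,33,0,0,0],[85,-388,229,33,0,0,0],[85,-388,229,33,0,0,0],[85,-388,229,33,0,0,0],[85,-388,229,33,0,0,0],[85,-388,229,33,0,0,0],[85,-388,229,33,0,0,0]]' ; python3 -m pendant '[[85,-42,26,4,0,0,0],[85,-42,26,4,0,0,0],[85,-42,26,4,0,0,0]]' ;python3 -c "
from h import *
go([.597,-.128,.22],88)
a=imaging.read_camera('wrist');cv2.imwrite('pics/w1.png',a)
print(proj('wrist',[.597,-.128,.08]))
import pickle;pickle.dump(cam('wrist'),open('w1.pkl','wb'))"
```

```text
time_s: 1.7
tool_pos: [0.5721, -0.0829, 0.2235]
eef_rot: [-180.0, -0.0, 87.9]
ft_force: [0.8, 0.7, 1.4]
grip_width: 0.996
time_s: 2.0
tool_pos: [0.596, -0.1246, 0.2189]
eef_rot: [-179.9, -0.1, 87.8]
ft_force: [0.5, -0.7, 1.0]
grip_width: 0.996
shift mm [-3.3  1.2 -1.1] turn [-0.13 -0.05 -0.18]
[249.09653383 186.72369769]
```

View pics/w1.png

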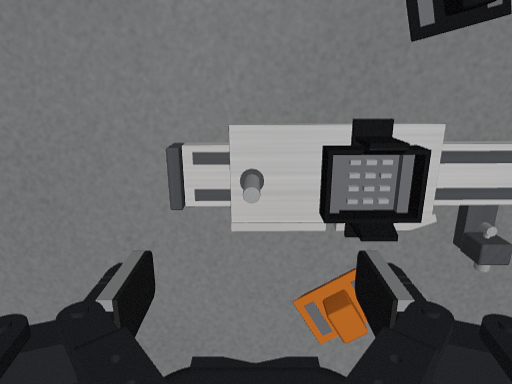

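The wrist view shows the peg top at (251,193), the box rim spanning about (320–430,147–222) and the bracket at right around (485,230).

```bash
python3 -c "
from h import *
import pickle;c=pickle.load(open('w1.pkl','rb'))
p=ray('wrist',251,194,.08,c);print('peg',p)
print('rim corners',[ray('wrist',*q,.06,c).round(4) for q in ((325,146),(431,149),(426,222),(320,220))])
print('slab',[ray('wrist',*q,.034,c).round(4) for q in ((230,125),(444,125),(231,222))])
print('bracket',[ray('wrist',*q,.046,c).round(4) for q in ((454,242),(500,242),(509,262),(467,262))])
t=p.copy();t[2]=.068;go(t,88.1)"
```

```text
peg [ 0.60299491 -0.12675396  0.08      ]
rim corners [array([ 0.5707, -0.0655,  0.06  ]), array([0.5764, 0.0208, 0.06  ]), array([0.6403, 0.0235, 0.06  ]), array([ 0.635 , -0.0684,  0.06  ])]
slab [array([ 0.5537, -0.1435,  0.034 ]), array([0.5606, 0.043 , 0.034 ]), array([ 0.6444, -0.1478,  0.034 ])]
bracket [array([0.6672, 0.0589, 0.046 ]), array([0.6689, 0.1015, 0.046 ]), array([0.69  , 0.1135, 0.046 ]), array([0.6885, 0.0738, 0.046 ])]
shift mm [ -3.    7.6 151.3] turn [-0.09 -0.04 -0.19]
```

```bash
python3 -m pendant '[[40,-3,7,20,0,0,0],[40,-3,7,60,0,0,0],[40,-3,7,100,0,0,0],[40,-3,7,135,0,0,0],[40,-3,7,152,0,0,0],[40,-3,7,152,0,0,0]]' 40 ; python3 -m pendant '[[5,0,0,0,0,0,0],[5,0,0,0,0,0,0],[5,0,0,0,0,0,0],[5,0,0,0,0,0,0]]'
```

```text
time_s: 2.65
tool_pos: [0.6008, -0.1252, 0.0654]
eef_rot: [-179.7, -0.1, 88.0]
ft_force: [-0.3, -0.2, 0.3]
grip_width: 0.471
time_s: 3.05
tool_pos: [0.6049, -0.1273, 0.071]
eef_rot: [179.7, 0.0, 87.9]
ft_force: [-1.8, 1.8, 5.9]
grip_width: 0.148
```

```bash
python3 -m pendant '[[5,20,0,0,0,0,0],[5,40,0,0,0,0,0],[5,60,0,0,0,0,0],[5,80,0,0,0,0,0],[5,90,0,0,0,0,0],[5,90,0,0,0,0,0]]';  for i in 1 2 3 4 5 6; do echo; done; python3 -m pendant '[[5,5,0,0,0,0,0],[5,10,0,0,0,0,0],[5,10,0,0,0,0,0]]'; python3 -m pendant '[[5,5,0,0,0,0,0],[5,10,0,0,0,0,0],[5,10,0,0,0,0,0]]'; python3 -c "
from h import *
a=imaging.read_camera('top');cv2.imwrite('pics/t2.png',cv2.resize(a[110:210,145:345],None,fx=4,fy=4,interpolation=cv2.INTER_CUBIC))"
```

```text
time_s: 3.65
tool_pos: [0.6079, -0.036, 0.071]
eef_rot: [179.8, -0.0, 88.0]
ft_force: [-1.6, 4.4, 7.5]
grip_width: 0.149






time_s: 3.95
tool_pos: [0.6082, -0.0274, 0.071]
eef_rot: [179.8, 0.1, 87.9]
ft_force: [-2.2, 0.1, 7.6]
grip_width: 0.147
time_s: 4.25
tool_pos: [0.6085, -0.0175, 0.071]
eef_rot: [179.8, 0.1, 87.9]
ft_force: [-2.3, -0.9, 7.9]
grip_width: 0.149
```

View pics/t2.png

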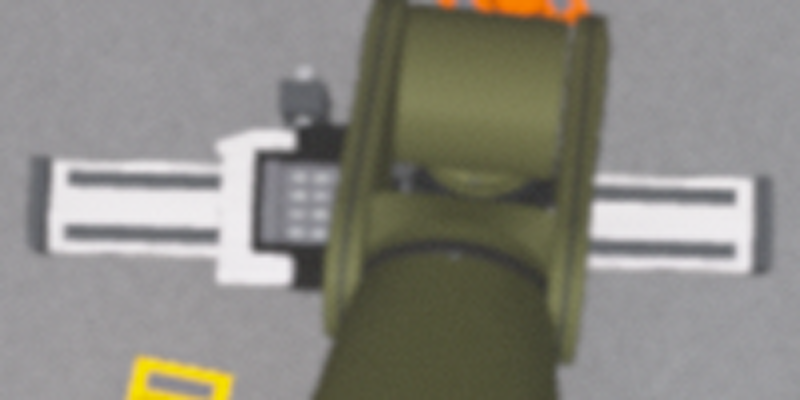

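```bash
python3 -m pendant '[[5,7,0,0,0,0,0],[5,14,0,0,0,0,0],[5,14,0,0,0,0,0]]'; python3 -m pendant '[[5,4,0,0,0,0,0],[5,8,0,0,0,0,0],[5,8,0,0,0,0,0]]'; for i in 1 ; do python3 -m pendant '[[5,4,0,0,0,0,0],[5,4,0,0,0,0,0]]'; done;  python3 -m pendant '[[5,4,0,0,0,0,0],[5,4,0,0,0,0,0]]';
```

```text
time_s: 4.6
tool_pos: [0.609, -0.0032, 0.071]
eef_rot: [179.8, 0.0, 87.9]
ft_force: [-2.7, 0.2, 8.6]
grip_width: 0.15
time_s: 4.9
tool_pos: [0.6093, 0.0043, 0.071]
eef_rot: [179.8, 0.1, 87.9]
ft_force: [-3.6, -0.0, 7.1]
grip_width: 0.15
time_s: 5.1
tool_pos: [0.6094, 0.0083, 0.071]
eef_rot: [179.8, 0.1, 87.9]
ft_force: [-3.4, -1.6, 8.0]
grip_width: 0.145
time_s: 5.3
tool_pos: [0.6096, 0.0123, 0.071]
eef_rot: [179.8, 0.1, 87.9]
ft_force: [-3.1, -1.9, 8.3]
grip_width: 0.151
```

```bash
python3 -m pendant '[[5,2,0,0,0,0,0],[5,2,0,0,0,0,0]]'; python3 -m pendant '[[5,2,0,0,0,0,0],[5,2,0,0,0,0,0]]';python3 -m pendant '[[5,2,0,0,0,0,0],[5,2,0,0,0,0,0]]';
```

```text
time_s: 5.5
tool_pos: [0.6096, 0.014, 0.071]
eef_rot: [179.8, 0.1, 87.9]
ft_force: [-3.0, -3.3, 8.5]
grip_width: 0.147
time_s: 5.7
tool_pos: [0.6097, 0.0159, 0.071]
eef_rot: [179.8, 0.1, 87.9]
ft_force: [-2.5, -3.2, 8.6]
grip_width: 0.149
time_s: 5.9
tool_pos: [0.6097, 0.018, 0.071]
eef_rot: [179.8, 0.1, 87.9]
ft_force: [-3.4, -3.0, 8.2]
grip_width: 0.149
```

```bash
python3 -c "
from h import *
a=imaging.read_camera('wrist');cv2.imwrite('pics/w2.png',a)
import pickle;pickle.dump(cam('wrist'),open('w2.pkl','wb'))"
```

```text
(no output)
```

View pics/w2.png

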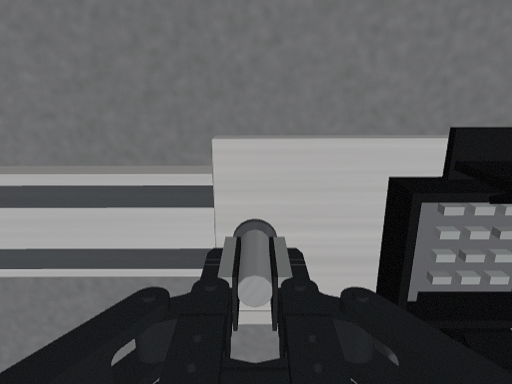

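The peg is held square between the pads, but the plunger and notch are out of view. I'll keep feeling for the detent.

```bash
for x in 1; do python3 -m pendant '[[5,2,0,0,0,0,0],[5,2,0,0,0,0,0]]'; python3 -m pendant '[[5,2,0,0,0,0,0],[5,2,0,0,0,0,0]]';python3 -m pendant '[[5,2,0,0,0,0,0],[5,2,0,0,0,0,0]]'; done | grep -E "pos|force"
```

```text
tool_pos: [0.6098, 0.0199, 0.071]
ft_force: [-4.2, -2.0, 8.9]
tool_pos: [0.6099, 0.0222, 0.071]
ft_force: [-3.1, -1.4, 8.4]
tool_pos: [0.61, 0.0245, 0.071]
ft_force: [-3.7, -0.4, 8.0]
```

```bash
for x in 1; do python3 -m pendant '[[5,1,0,0,0,0,0],[5,1,0,0,0,0,0]]'; python3 -m pendant '[[5,1,0,0,0,0,0],[5,1,0,0,0,0,0]]';python3 -m pendant '[[5,1,0,0,0,0,0],[5,1,0,0,0,0,0]]'; done | grep -E "pos|force"
```

```text
tool_pos: [0.61, 0.0257, 0.071]
ft_force: [-2.3, -0.0, 7.9]
tool_pos: [0.61, 0.0265, 0.071]
ft_force: [-2.7, -0.7, 8.4]
tool_pos: [0.6101, 0.0274, 0.071]
ft_force: [-4.5, -1.9, 8.7]
```

```bash
for x in 1; do python3 -m pendant '[[5,1,0,0,0,0,0],[5,1,0,0,0,0,0]]'; python3 -m pendant '[[5,1,0,0,0,0,0],[5,1,0,0,0,0,0]]'; python3 -m pendant '[[5,0,0,0,0,0,0],[5,0,0,0,0,0,0]]';done | grep -E "pos|force"; python3 -c "
from h import *
a=imaging.read_camera('side');u,v=proj('side',[.66,.1,.04]).astype(int);print(u,v)
cv2.imwrite('pics/s2.png',cv2.resize(a[v-50:v+50,u-70:u+70],None,fx=5,fy=5,interpolation=cv2.INTER_CUBIC))"
```

```text
tool_pos: [0.6101, 0.0277, 0.071]
ft_force: [-3.8, -4.3, 8.1]
tool_pos: [0.6101, 0.028, 0.071]
ft_force: [-3.5, -6.1, 8.1]
tool_pos: [0.6101, 0.028, 0.071]
ft_force: [-3.6, -5.5, 8.3]
257 160
```

View pics/s2.png

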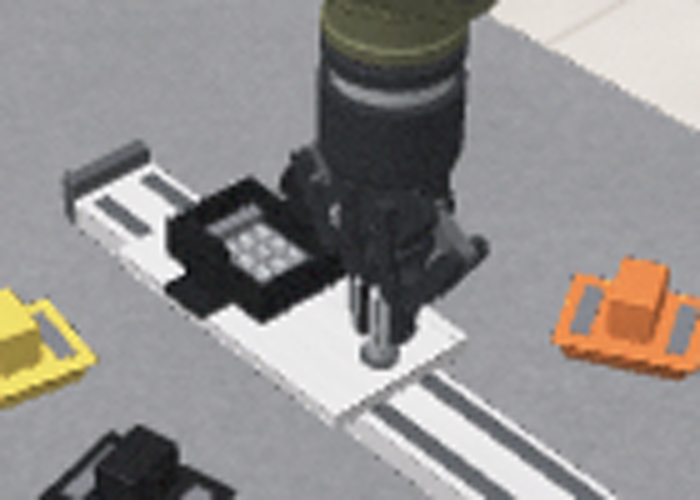

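The side view shows the box at the left part of the rail and the peg gripped. The push-back dropped to zero near y=0.0257 and then rose steeply at 0.028, which fits the plunger sitting in the notch. I'll release and lift to check.

```bash
python3 -m pendant '[[5,-2,0,0,0,0,0],[35,-2,0,0,0,0,0],[35,-2,0,0,0,0,0],[35,-2,0,-40,0,0,0],[35,-2,0,-90,0,0,0],[60,38,0,-140,0,0,0],[85,68,0,-150,0,0,0],[85,68,0,-150,0,0,0]]'; python3 -c "
from h import *
a=imaging.read_camera('wrist');cv2.imwrite('pics/w3.png',a)
import pickle;pickle.dump(cam('wrist'),open('w3.pkl','wb'))"
```

```text
time_s: 8.6
tool_pos: [0.6134, 0.1014, 0.2236]
eef_rot: [179.5, -0.1, 88.2]
ft_force: [-0.0, 0.2, 0.7]
grip_width: 0.894
```

View pics/w3.png

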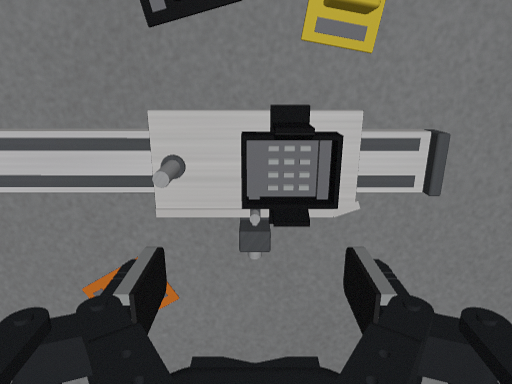

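The view shows the plunger tip at (255,215) reaching into the slab's far edge, the bracket top at about (255,228–250), the box rim at (241–342,132–210) and the peg top at (160,179).

```bash
python3 -c "
from h import *
import pickle;c=pickle.load(open('w3.pkl','rb'))
p=ray('wrist',161,179,.08,c);print('peg',p)
R=np.array([ray('wrist',*q,.06,c) for q in ((241,132),(340,132),(340,209),(242,208))]);print(R.round(4),R.mean(0))
B=np.array([ray('wrist',*q,.046,c) for q in ((239,233),(270,233),(271,251),(239,251))]);print('br',B.round(4),B.mean(0))
u=np.array([np.cos(np.radians(88.1)),np.sin(np.radians(88.1)),0])
for o in (R.mean(0),p+105e-3*u): print(o,'along',(o-B.mean(0))@u)
# cover in wrist frame
go([.449,.047,.2],102.4)
"
```

```text
peg [0.60613126 0.02686696 0.08      ]
[[0.5745 0.0899 0.06  ]
 [0.5771 0.1695 0.06  ]
 [0.6432 0.1722 0.06  ]
 [0.6395 0.0878 0.06  ]] [0.60858739 0.12984893 0.06      ]
br [[0.669  0.0833 0.046 ]
 [0.67   0.1119 0.046 ]
 [0.6884 0.1125 0.046 ]
 [0.6874 0.0824 0.046 ]] [0.6787029  0.09752243 0.046     ]
[0.60858739 0.12984893 0.06      ] along 0.029984030294040728
[0.60961255 0.13180923 0.08      ] along 0.031977245781106924
shift mm [ -58.  -161.5   19.9] turn [ 2.600e-01  1.000e-02 -1.428e+01]
```

The box sits 30–32 mm past the bracket, so the carrier is in its detent. Next is the cover.

```bash
python3 -m pendant '[[85,-15,-40,0,0,0,-5],[85,-30,-80,0,0,0,-14],[85,-58,-120,0,0,0,-14],[85,-58,-161,20,0,0,-14],[85,-58,-161,20,0,0,-14],[85,-58,-161,20,0,0,-14]]'; python3 -c "
from h import *
a=imaging.read_camera('wrist');cv2.imwrite('pics/w4.png',a)
import pickle;pickle.dump(cam('wrist'),open('w4.pkl','wb'))"
```

```text
time_s: 9.25
tool_pos: [0.4462, 0.045, 0.1955]
eef_rot: [-179.8, -0.0, 101.9]
ft_force: [0.0, -1.0, 0.6]
grip_width: 0.995
```

View pics/w4.png

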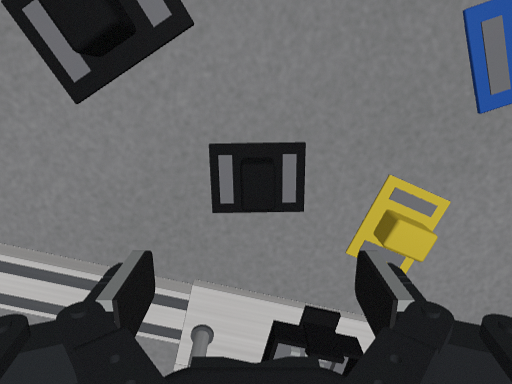

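The small black cover is at (209–305,143–213), with its block near (258,185). Its windows are left and right, so its y axis lies along the jaws.

```bash
python3 -c "
from h import *
import pickle;c=pickle.load(open('w4.pkl','rb'))
a=cv2.imread('pics/w4.png');m=np.zeros(a.shape[:2],np.uint8);m[130:225,195:320]=(a.max(2)<60)[130:225,195:320]
k=max(cv2.findContours(m,0,1)[0],key=cv2.contourArea);r=cv2.minAreaRect(k);print(r)
P=np.array([ray('wrist',*p,.019,c) for p in cv2.boxPoints(r)]);print(P.mean(0))
for e in (P[1]-P[0],P[2]-P[1]):print(np.linalg.norm(e),np.degrees(np.arctan2(e[1],e[0])))
o=P.mean(0);o[2]=.042
go(o,float(np.degrees(np.arctan2(*(P[1]-P[0])[[1,0]]))))
g=[ray('wrist',*p,.049,c).round(4) for p in ((241,208),(275,208),(273,158),(242,158))];print(g)
"
```

```text
((257.4333801269531, 177.23541259765625), (69.28840637207031, 96.1913833618164), 89.10482788085938)
[0.45236317 0.04843552 0.019     ]
0.08310194081082073 102.76759288849225
0.06375102662983397 15.18820651229903
shift mm [  2.3   5.1 155.3] turn [-0.05  0.   -0.87]
[array([0.4721, 0.0386, 0.049 ]), array([0.4664, 0.0659, 0.049 ]), array([0.426 , 0.0551, 0.049 ]), array([0.431 , 0.0312, 0.049 ])]
```

```bash
python3 -m pendant '[[60,2,5,40,0,0,-1],[60,2,5,80,0,0,-1],[60,2,5,120,0,0,-1],[60,2,5,140,0,0,-1],[60,2,5,150,0,0,-1],[60,2,5,150,0,0,-1]]' 90; python3 -m pendant '[[10,0,0,0,0,0,0],[10,0,0,0,0,0,0],[10,0,0,0,0,0,0],[10,0,0,0,0,0,0],[10,0,0,0,0,0,0]]'
```

```text
time_s: 9.9
tool_pos: [0.4532, 0.0486, 0.0474]
eef_rot: [-179.9, -0.0, 102.9]
ft_force: [0.5, 0.2, -0.7]
grip_width: 0.702
time_s: 10.4
tool_pos: [0.4547, 0.0486, 0.0503]
eef_rot: [179.7, 0.1, 102.9]
ft_force: [1.0, -0.5, 6.6]
grip_width: 0.309
```

```bash
python3 -m pendant '[[10,0,0,-20,0,0,0],[10,0,0,-60,0,0,0],[10,0,0,-100,0,0,0],[10,0,0,-140,0,0,0],[10,0,0,-140,0,0,0],[10,0,0,-140,0,0,0]]'; python3 -c "
from h import *
a=imaging.read_camera('side')
u,v=proj('side',[.45,.05,.16]).astype(int)
cv2.imwrite('pics/s3.png',cv2.resize(a[v-70:v+70,u-70:u+70],None,fx=4,fy=4,interpolation=cv2.INTER_CUBIC))
w=imaging.read_camera('wrist');cv2.imwrite('pics/w5.png',w)
import pickle;pickle.dump(cam('wrist'),open('w5.pkl','wb'))
go([.609,.1305,.20],88.1)"
```

```text
time_s: 11.0
tool_pos: [0.4532, 0.0487, 0.1894]
eef_rot: [179.8, 0.0, 102.9]
ft_force: [-0.5, -0.4, -0.8]
grip_width: 0.301
shift mm [ 44.5 171.6 -13.8] turn [-0.15 -0.02 14.84]
```

View pics/w5.png

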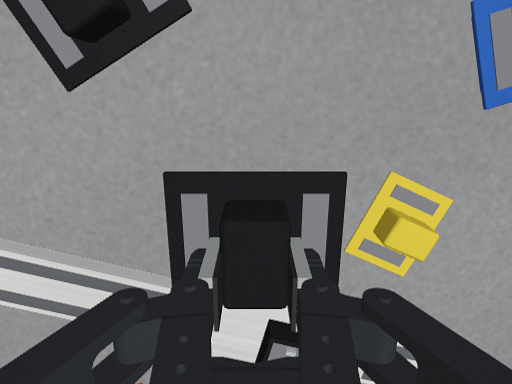

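The cover is held level, with its plate's near corners at (164,172) and (347,172). I'll work out its offset in the hand from those.

```bash
python3 -c "
from h import *
import pickle;c=pickle.load(open('w5.pkl','rb'))
s=arm.state();R=Ro.from_euler('xyz',s['eef_rot'],degrees=True);t=s['tool_pos']
z=t[2]-.0313
A=ray('wrist',164,172,z,c);B=ray('wrist',347,172,z,c)
print(np.linalg.norm(A-B),R.inv().apply(A-t)*1e3,R.inv().apply(B-t)*1e3)
"
```

```text
0.08216535916255971 [-40.96482115 -36.78496979  31.36724767] [ 41.20050034 -36.72477659  31.41791832]
```

```bash
python3 -c "
from h import *
import pickle;c=pickle.load(open('w5.pkl','rb'))
s=arm.state();R=Ro.from_euler('xyz',s['eef_rot'],degrees=True);t=s['tool_pos']
for d in (.0313,.033,.035):
  A=ray('wrist',164,172,t[2]-d,c);B=ray('wrist',347,172,t[2]-d,c)
  C=ray('wrist',224,200,t[2]-d+.03,c);D=ray('wrist',287,200,t[2]-d+.03,c)
  print(d,np.linalg.norm(A-B),R.inv().apply((A+B)/2-t)*1e3,np.linalg.norm(C-D),R.inv().apply((C+D)/2-t)*1e3)
T=c[1];print(R.inv().apply(-T[:3,:3].T@T[:3,3]-t))
"
```

```text
0.0313 0.08216535916255971 [  0.1178396  -36.75487319  31.392583  ] 0.02322717489618526 [ 1.66604270e-02 -3.35151735e+01  1.38427496e+00]
0.033 0.08308995823820986 [  0.12328086 -36.33733061  33.09154232] 0.023553312809580076 [ 2.20292741e-02 -3.29486802e+01  3.08285976e+00]
0.035 0.08417772185662181 [  0.12968234 -35.84610404  35.09031799] 0.02393700447239749 [ 2.83455649e-02 -3.22822176e+01  5.08119482e+00]
[-0.0003657  -0.07386018 -0.11958702]
```

```bash
python3 -m pendant '[[10,15,50,-14,0,0,8],[10,30,100,-14,0,0,15],[10,44,140,-14,0,0,15],[10,44,168,-14,0,0,15],[10,44,168,-14,0,0,15],[10,44,168,-14,0,0,15]]'; python3 -c "
from h import *
go([.609,.1305,.15],88.1)"
```

```text
time_s: 11.7
tool_pos: [0.6055, 0.1291, 0.1992]
eef_rot: [-179.7, 0.1, 88.0]
ft_force: [-0.9, -0.0, -0.4]
grip_width: 0.302
shift mm [ 1.6  3.7 49.2] turn [-0.3   0.05 -0.15]
```

```bash
python3 -m pendant '[[10,1.5,7,20,-0.3,0,0],[10,1.5,7,40,-0.3,0,0],[10,1.5,7,54,-0.3,0,0],[10,1.5,7,54,-0.3,0,0],[10,1.5,7,54,-0.3,0,0]]'; python3 -c "
from h import *
a=imaging.read_camera('wrist');cv2.imwrite('pics/w6.png',a)
import pickle;pickle.dump((cam('wrist'),arm.state()),open('w6.pkl','wb'))
b=imaging.read_camera('side');u,v=proj('side',[.609,.13,.09]).astype(int);print(u,v)
cv2.imwrite('pics/w6c.png',np.hstack([a[100:384,100:412],cv2.resize(b[v-35:v+36,u-50:u+50],(400,284),interpolation=cv2.INTER_CUBIC)]))"
```

```text
time_s: 12.2
tool_pos: [0.613, 0.1301, 0.1479]
eef_rot: [179.7, 0.0, 87.9]
ft_force: [-0.6, 0.5, -0.0]
grip_width: 0.307
237 149
```

View pics/w6c.png

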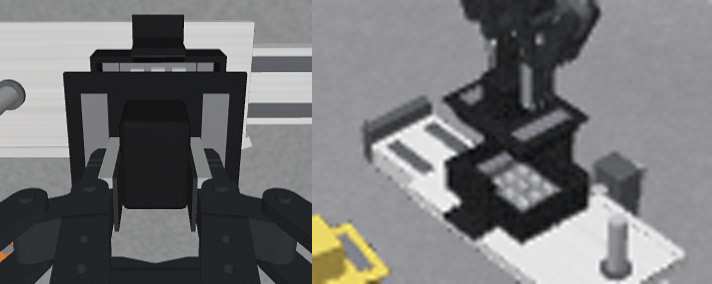

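The hover view shows the near plate corners at full-frame (164,172) and (346,172), and the near box rim edge at about (192–326,152).

```bash
python3 -c "
from h import *
import pickle;c,s=pickle.load(open('w6.pkl','rb'))
R=Ro.from_euler('xyz',s['eef_rot'],degrees=True);t=s['tool_pos']
f=lambda u,v,z:(R.inv().apply(ray('wrist',u,v,z,c)-t)*1e3).round(1)
for u,v in((191,150),(191,154),(326,150),(326,154)):print('rim',f(u,v,.06),ray('wrist',u,v,.06,c).round(4))
for d in(.0313,.034):print('plate',f(164,172,t[2]-d),f(346,172,t[2]-d))
print('clip',f(233,160,.079),f(284,160,.079))
a=cv2.imread('pics/w6.png').max(2);
for col in (205,230,290,315):print(col,a[140:180,col])
for row in (152,156,160):print(row,a[row,184:200],a[row,318:334])
"
```

```text
rim [-38.8 -36.4  88.7] [0.5765 0.0928 0.06  ]
rim [-38.9 -34.   88.7] [0.5789 0.0926 0.06  ]
rim [ 43.3 -36.4  88.7] [0.5795 0.1748 0.06  ]
rim [ 43.4 -33.9  88.7] [0.582  0.1749 0.06  ]
plate [-40.8 -36.8  31.1] [ 40.8 -36.8  31.1]
plate [-41.5 -36.2  33.8] [ 41.5 -36.1  33.8]
clip [-12.2 -34.2  69.7] [ 16.2 -34.2  69.7]
205 [206 207 207 207 206 202 205 210 192 112  10  21  25  25  23  20  26  29
  34  30  30  32  48 119 131 129 129 128 128 130 134  80  25  33  33  31
  32  30  32  33]
230 [209 209 209 209 206 205 208 215 196 117  15  25  24  28  23  25  29  30
  33  33  32  30  48 119 131 128 128 129 128 150 161  97  22  31  30  34
  32  33  30  35]
290 [209 209 208 208 205 205 208 214 171  77  19  22  22  20  20  23  25  33
  33  32  31  26  72 122 132 129 130 128 129 131 134  79  24  28  29  32
  33  31  33  32]
315 [208 208 207 206 204 205 207 213 171  78  19  18  21  24  22  20  29  31
  35  30  32  30  27  21   8  15  15  18  10  18  14  21  29  34  32  34
  31  32  32  30]
152 [205 206 205 205 205 205 207 209 216 160  57  15  21  22  22  26] [ 23  21  16  12  73 167 215 209 208 207 207 207 207 206 207 206]
156 [204 204 204 204 207 190  91  23  24  23  26  26  25  25  26  27] [ 31  31  29  31  28  26  28  18  68 211 206 204 203 203 204 203]
160 [206 206 206 206 211 184  55  26  27  31  31  33  31  30  32  31] [ 29  28  31  30  28  34  31  26  79 216 211 207 207 207 208 208]
```

```bash
python3 -m pendant '[[10,2,3,0,0,0,0],[10,2,3,10,0,0,0],[10,2,3,20,0,0,0],[10,2,3,30,0,0,0],[10,2,3,30,0,0,0]]'; python3 -m pendant '[[10,0,0,5,0,0,0],[10,0,0,8,0,0,0],[10,0,0,8,0,0,0]]';  python3 -c "
from h import *
s=arm.state();print(s['tool_pos'],s['ft_force'],s['wrist_torque'])"
```

```text
time_s: 12.8
tool_pos: [0.6151, 0.1321, 0.115]
eef_rot: [180.0, 0.0, 87.9]
ft_force: [-0.2, -0.1, -1.0]
grip_width: 0.307
time_s: 13.1
tool_pos: [0.6167, 0.1322, 0.1096]
eef_rot: [179.7, 0.0, 87.9]
ft_force: [0.5, -0.6, -1.3]
grip_width: 0.308
[0.61669684 0.13224936 0.10964993] [ 0.53490819 -0.565634   -1.34847094] [0.00185548 0.00512256 0.00120982]
```

```bash
for i in 1; do python3 -m pendant '[[10,0,0,2,0,0,0],[10,0,0,2,0,0,0]]'; python3 -m pendant '[[10,0,0,2,0,0,0],[10,0,0,2,0,0,0]]'; done;  python3 -c "
from h import *
s=arm.state();print(s['tool_pos'],s['ft_force'],s['wrist_torque'])"
```

```text
time_s: 13.3
tool_pos: [0.617, 0.1323, 0.1081]
eef_rot: [179.7, 0.0, 87.9]
ft_force: [-0.5, -0.6, -0.4]
grip_width: 0.309
time_s: 13.5
tool_pos: [0.617, 0.1323, 0.106]
eef_rot: [179.7, -0.0, 87.9]
ft_force: [0.4, 0.5, -0.8]
grip_width: 0.304
[0.61696522 0.13228301 0.10603673] [ 0.37537882  0.47194137 -0.79042465] [-0.01603149 -0.0443296  -0.00016169]
```

```bash
python3 -m pendant '[[10,0,0,2,0,0,0],[10,0,0,2,0,0,0]]'; python3 -m pendant '[[10,0,0,2,0,0,0],[10,0,0,2,0,0,0]]';python3 -c "
from h import *
s=arm.state();print(s['tool_pos'],s['ft_force'],s['wrist_torque'])"
```

```text
time_s: 13.7
tool_pos: [0.6173, 0.1323, 0.1046]
eef_rot: [179.7, -0.0, 87.9]
ft_force: [-0.5, -0.4, 2.0]
grip_width: 0.307
time_s: 13.9
tool_pos: [0.6175, 0.1324, 0.1031]
eef_rot: [179.6, -0.0, 87.9]
ft_force: [-1.3, 0.3, 5.4]
grip_width: 0.307
[0.61749695 0.1323996  0.10314012] [-1.33086971  0.32698425  5.39426372] [-0.00955465  0.17879917  0.03206966]
```

```bash
python3 -m pendant '[[10,0,-0.5,2,0,0,0],[10,0,-0.5,2,0,0,0]]'; python3 -m pendant '[[10,0,0,2,0,0,0],[10,0,0,2,0,0,0]]';python3 -m pendant '[[10,0,0,2,0,0,0],[10,0,0,2,0,0,0]]';python3 -c "
from h import *
s=arm.state();print(s['tool_pos'],s['ft_force'],s['wrist_torque'])"
```

```text
time_s: 14.1
tool_pos: [0.6174, 0.1325, 0.1017]
eef_rot: [179.6, -0.0, 87.9]
ft_force: [-1.4, 0.0, 5.2]
grip_width: 0.306
time_s: 14.3
tool_pos: [0.6177, 0.1325, 0.1003]
eef_rot: [179.5, -0.0, 87.9]
ft_force: [-1.7, -0.0, 9.1]
grip_width: 0.308
time_s: 14.5
tool_pos: [0.616, 0.1323, 0.0954]
eef_rot: [179.8, 0.0, 87.9]
ft_force: [-0.5, 0.3, 0.6]
grip_width: 0.308
[0.61597706 0.13231154 0.0953822 ] [-0.53342929  0.33852236  0.56391822] [-0.04487087  0.07579074 -0.03306448]
```

Snapped. TCP z is 0.0954, against 0.0955 expected at home. Now I'll press on.

```bash
python3 -m pendant '[[10,0,0,2,0,0,0],[10,0,0,2,0,0,0],[10,0,0,2,0,0,0]]'; python3 -m pendant '[[10,0,0,2,0,0,0],[10,0,0,2,0,0,0],[10,0,0,2,0,0,0]]'; python3 -m pendant '[[10,0,0,2,0,0,0],[10,0,0,2,0,0,0],[10,0,0,2,0,0,0]]'
```

```text
time_s: 14.8
tool_pos: [0.6165, 0.1323, 0.0954]
eef_rot: [179.7, 0.0, 87.9]
ft_force: [-4.3, -1.3, 7.9]
grip_width: 0.304
time_s: 15.1
tool_pos: [0.6167, 0.1324, 0.0953]
eef_rot: [179.7, 0.0, 88.0]
ft_force: [-8.6, -1.2, 17.6]
grip_width: 0.304
time_s: 15.4
tool_pos: [0.6169, 0.1324, 0.0952]
eef_rot: [179.7, 0.0, 87.9]
ft_force: [-13.6, -1.7, 25.4]
grip_width: 0.301
```

```bash
python3 -m pendant '[[10,0,-1,-1.5,0,0,0],[10,0,-1,-1.5,0,0,0],[10,0,-1,-1.5,0,0,0],[10,0,-1,-1.5,0,0,0],[10,0,-1,-1.5,0,0,0]]'; python3 -c "
from h import *
a=imaging.read_camera('wrist');b=imaging.read_camera('side');u,v=proj('side',[.609,.13,.07]).astype(int)
cv2.imwrite('pics/w7.png',np.hstack([a[60:344,100:412],cv2.resize(b[v-35:v+36,u-50:u+50],(400,284),interpolation=cv2.INTER_CUBIC)]))
s=arm.state();print(s['tool_pos'],s['ft_force'],s['wrist_torque'])"
```

```text
time_s: 15.9
tool_pos: [0.6167, 0.1325, 0.0953]
eef_rot: [179.6, -0.0, 88.0]
ft_force: [-5.8, -0.1, 16.5]
grip_width: 0.305
[0.6166774  0.13245503 0.0952681 ] [-6.39939899 -0.55879547 15.92959019] [-0.25780845  1.18642459  0.02339385]
```

View pics/w7.png

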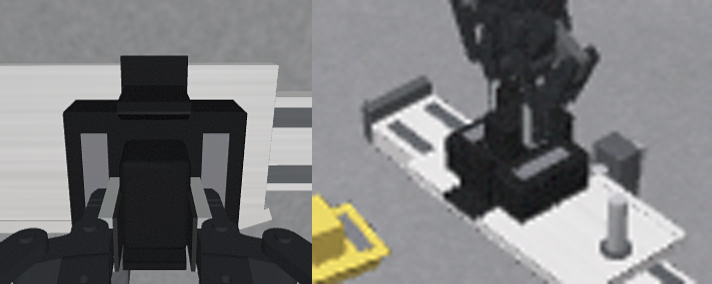

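The cover sits flush in the box with the near clip lapping over its plate (crop (120–190,55–118)). The press is steady at about 16 N, so I'll hand in.

```bash
python3 -c "
from h import *
print(order.sign_off())"
```

```text
the job is handed in; nothing more can be done
None
```

I towed the carrier by its peg into the detent, gripped the small black cover across its block, and pressed it past the hard point until it snapped home. I handed the job in at about 16 s on the robot's clock with the arm still pressing down; no verdict is reported.

- **Carrier:** the push-back fell to zero and then rose steeply at the notch. The wrist camera put the box 30–32 mm past the plunger bracket, against 30 mm nominal. I didn't measure the carrier again after fitting the cover.
- **Cover:** the push rose to about 9 N, then dropped suddenly. The tool stopped at z = 0.0953 m, against 0.0955 m expected at home. The last picture shows the near clip lapping over the plate and the cover flush; the far clip was out of view.
- **Final force:** about 16 N down, with about 6 N of sideways force left along x. The press briefly reached 25 N before I eased it.
- **Disagreement:** the box's position across the rail differed by 2–3 mm between pictures. I lined the cover up using the close wrist view, and it went in without jamming.
- **Bystanders:** the arm never went near the can, tape roll or screwdriver, though I took no final picture of them.

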